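# Hang the eye plate on the peg stand

### The arm

A 7-joint arm with a two-finger parallel gripper is mounted at the origin on the work surface. World frame = base frame: x ahead of the robot, y to its left, z up, the work surface at z = 0. Lengths are in m, angles in rad, forces in N, time in s.
With the tool pointing down it reaches from about 0.4 to 0.875 m from the base axis. Payload 19.3 kg.
Tool frame: the origin (TCP) lies midway between the tips of the shut fingers; the grasp point (between the pads) lies 19 mm behind it; x points along the fingers, z is the direction in which the jaws open and shut, and the axes are right-handed (so a half turn about x gives the same grasp; the last joint's range is limited). The gripper opens to 85 mm and grips with 20 to 120 N. Pads are 22 mm wide; open, the fingers measure 114 mm over their backs; the gripper's body (76 mm by 85 mm) begins 54 mm behind the grasp point. The pads swing forward as they close: fully open they stand 13 mm farther back than shut.
Start: joints at [1.114, 0.521, -0.036, 1.599, 0.021, 1.021, -0.113], TCP at [0.236, -0.579, 0.208] pointing down, gripper open.
Joint ranges: [-2.91, 2.91], [-0.3, 2.13], [-1.5, 1.42], [0.17, 2.43], [-1.26, 4.41], [0.16, 1.93], [-2.52, 2.52]. Speed limits (rad/s): [1.89, 1.89, 2.39, 2.39, 3.01, 3.01, 3.01].

### API

Orientations are given as a rotation vector (axis times angle).
In Python, from cell import status, imaging, arm gives the robot as it stands.
- The arm moves only by the shell command python3 -m jog 'ROWS' [FORCE]. ROWS is JSON, one flat list of numbers, 7 for each row, row after row: the turn, a rotation vector about the tool's x, y, z in rad, then the shift along the tool's x, y, z in cm, then the gripper's target within -1 to 1 (fully open at 1, half-way at 0, shut at -1). A call has 1 to 8 rows; each row is the pose to reach, as a shift and turn from the pose measured when the call began, along the tool's axes at that moment; what a row does not reach only later rows make up. A row lasts 1/12 s, in which the tool goes at most 41.7 mm and 7.16 degrees, less where a joint would pass 70% of its speed; a pose out of reach is approached as far as the arm can. A call with a gripper value outside its range is refused whole. The fingers move at their own pace and stop on an object; FORCE is the grip in N (left out, the last holds). Time passes only in rows, so rows that repeat a pose let the fingers close. It gives the time, the measured TCP pose, the force and the opening at its end, in the units of the state.
- status.get_state(): the state, without advancing time (a new reading comes with each control period).
- imaging.capture(name): name is "scene" or "top" or "wrist"; returns the picture (384x512x3 uint8, blue, green, red); there is no depth.
- imaging.calibration(name): a dict with "fx", "fy", "cx", "cy" (pixels), "extrinsics" (4x4, takes a point from camera to world coordinates); the wrist camera has in their place "hand_eye" (4x4, takes a point from camera to tool coordinates, whose origin is the TCP and whose axes are the tool frame's). Camera axes: x right, y down, z forward; pixel columns grow to the right and rows downward; lengths in m; the calibration is good to about 2 mm. A picture is of the moment at which its call begins: read the wrist's pose just before it. calibration takes no time and is no camera call.
- arm.hand_in(): hands the job in, once; it reports no verdict.
The state is a dict: "time_s": time; "joints": joint angles; "qvel": joint speeds; "tau": joint torques, N m; "eef_pos": TCP position; "tcp_rot": TCP orientation; "ft_force": force on the tool from outside, world axes, zero at the start; "wrist_torque": the same for the moment, N m; "width": finger opening in m.
Only numpy, scipy, OpenCV 4.12 (cv2) and the standard library are available. Lean on these libraries where they do the work, as an engineer would, in place of code of your own. Each camera call takes 0.05 s, during which the arm holds its last target.

### The job

Take the tall aluminium plate with the big round eye out of the narrow black bin, tipping it up by its projecting upper edge, and hang it by that eye on the peg of the steel post stand, so that it hangs upright and free between the post and the peg's turned-up tip. Do not shift or knock over the other loose things on the bench or in the bin.

Things in the scene. Friction and masses are not known exactly. Their poses are not given: they have to be found in the camera images.
- eye_plate: Aluminium plate 100 wide (y), 180 tall (z), 8 mm thick (x), 0.34 kg, one round 30 mm eye through it. Origin: eye centre at mid-width and mid-thickness, 62 mm below the upper edge, 118 above the lower; z to upper edge. At start it leans about 25 deg to the bin's front (-x) in the front slot, lower edge on the floor at the divider; its top 60 mm stand free beyond the rim.
- bin: Deep narrow black open bin, fixed, 108 mm (x) by 140 (y), 115 high. Origin: centre of underside; z up, -x its front. Walls and floor 5 mm. A full-height divider spans x = 11 to 16 mm: front slot (x -49 to 11 mm, 130 mm along y, 110 deep) holds the eye plate, rear slot (x 16 to 49) a shorter blank plate.
- stand: Steel post stand, fixed: base 120 x 120 x 14 mm, post 16 mm thick, top 207 mm above the table. Origin: underside of base on the post's axis; z up. A 10 mm round peg leaves it level along -x, axis 200 mm above the table, and ends 85 mm from the post's axis, where a rounded 10 mm tip turns up to 213 mm above the table (8 mm over the peg's upper side); the eye must pass over it.
- peg (a point): Point on the peg's axis where the plate hangs best, 45 mm from the post's axis, 200 mm above the table. Axes as the stand's: -x along the peg to its free tip. When hung, the eye's centre is 10 mm below the peg's axis, the plate's upper edge 252 mm above the table and the plate square to the peg.
- blank_plate: Bystander: blank aluminium plate without an eye, 105 mm wide, 95 mm tall, 14 mm thick, standing in the rear slot of the bin below the rim. Origin: centre of its lower edge, z up. Leave it.
- solvent: Bystander: closed white plastic bottle, 54 mm in diameter, 130 mm high, loose, near the middle of the bench. Origin: centre of its underside. Leave it.
- driver: Bystander: screwdriver 160 mm long with black handle, lying loose near the robot. Origin: near its middle, at the table. Leave it.
- lens_mount: Bystander: black square lens frame 62 mm on a short post with round foot, 134 mm high in all, loose, at the back of the bench. Origin: centre of its underside. Leave it.
- spacer: Bystander: steel cylinder, 44 mm in diameter, 60 mm high, standing loose at the right. Origin: centre of its underside. Leave it.
- jig_block: Bystander: dark steel block 60 x 90 x 40 mm, loose, at the left. Origin: centre of its underside. Leave it.

How it is judged:
On the way:
1. the eye plate has been lifted out of the bin (height (world z) of eye_plate above 0.195 m), for 0.1 s.
At the end, for the whole second after the job is handed in: The plate hangs at rest on the peg by its eye, let go: eye centre within 33 mm along the peg and 8 mm sideways of the hanging point, 4 to 16 mm below the peg's axis; height axis within 0.2 rad of vertical, upper edge up; bearing on the stand (over 1 N). No bystander moved over 30 mm (x of eye_plate in the frame of peg between -0.033 and 0.033 m and y of eye_plate in the frame of peg between -0.008 and 0.008 m and z of eye_plate in the frame of peg between -0.016 and -0.004 m and angle between eye_plate's own z axis and vertical below 0.2 rad and linear speed of eye_plate below 0.03 m/s and angular speed of eye_plate below 0.3 rad/s and contact force between eye_plate and stand above 1 N); the robot touches nothing.
It fails at once if another loose thing (blank plate, bottle, screwdriver, lens mount, spacer or block) was moved more than 30 mm (distance of any of solvent, lens_mount, spacer, jig_block, blank_plate, driver from where it was at the start of the episode above 0.03 m).
It also fails if it takes over 54 s, if anything falls off the work surface, if the arm or the gripper's body presses on something with over 40 N, if the wrist force passes 120 N, or if a joint passes its speed limit or range.

## Working session

There is one attempt and no reset: what is moved stays moved. The work goes in short steps, Python scripts to look and compute and a shell command to move; the robot and the scene stay as the last step left them, time stands still between calls to the robot, and variables do not carry over. Pictures are saved under pics/ and viewed, and the job is handed in when it is done.

```bash
ls; mkdir -p pics
python3 - <<'E'
from cell import status, imaging, arm
import cv2,json
s=status.get_state()
print(s)
for n in ["scene","top","wrist"]:
    cv2.imwrite(f"pics/{n}0.png",imaging.capture(n)); c=imaging.calibration(n); print(n,c)
E
```

```text
pics
{'time_s': 0.0, 'joints': array([ 1.11380542,  0.52204818, -0.03634828,  1.59999738,  0.02122803,
        1.02111668, -0.11276813]), 'qvel': array([ 8.01175872e-04,  2.57744720e-04,  2.50691811e-04, -1.19086114e-03,
       -1.74534808e-03, -4.98598380e-05, -7.19988212e-05]), 'tau': array([-2.20046513e-04, -9.27111769e+01,  1.98063187e+00, -3.69933450e+01,
        1.79886434e-02,  8.05425108e-03,  5.67776840e-05]), 'eef_pos': array([ 0.23558862, -0.57849767,  0.20710804]), 'tcp_rot': array([ 0.92030813,  1.36879516, -0.91935789]), 'ft_force': array([0.52979075, 0.02641458, 0.31873949]), 'wrist_torque': array([-0.01682948,  0.00593826, -0.06547869]), 'width': 0.0854709045585533}
scene {'fx': 451.06648071278374, 'fy': 451.06648071278374, 'cx': 252.20967185054946, 'cy': 185.60696465663762, 'extrinsics': array([[-0.76117417,  0.51639265, -0.39236784,  1.17648764],
       [ 0.64840191,  0.61875284, -0.44353116,  0.68812256],
       [ 0.01374248, -0.59201652, -0.80580866,  1.3949442 ],
       [ 0.        ,  0.        ,  0.        ,  1.        ]])}
top {'fx': 389.3407339819055, 'fy': 389.3407339819055, 'cx': 253.01619022915833, 'cy': 190.59144823853111, 'extrinsics': array([[ 0.02854904, -0.99796016,  0.05710054,  0.50968872],
       [-0.99958699, -0.02869016, -0.00165307, -0.00221756],
       [ 0.00328792, -0.05702977, -0.99836706,  1.17462657],
       [ 0.        ,  0.        ,  0.        ,  1.        ]])}
wrist {'fx': 343.0794199808224, 'fy': 343.0794199808224, 'cx': 258.7391999365655, 'cy': 194.91758977004756, 'hand_eye': array([[ 5.90063125e-04, -3.14301216e-01,  9.49323126e-01,
        -1.66347858e-01],
       [-2.54166624e-04, -9.49323308e-01, -3.14301118e-01,
         8.05022485e-02],
       [ 9.99999794e-01, -5.58287545e-05, -6.40045557e-04,
        -4.44878407e-04],
       [ 0.00000000e+00,  0.00000000e+00,  0.00000000e+00,
         1.00000000e+00]])}
```

View pics/scene0.png

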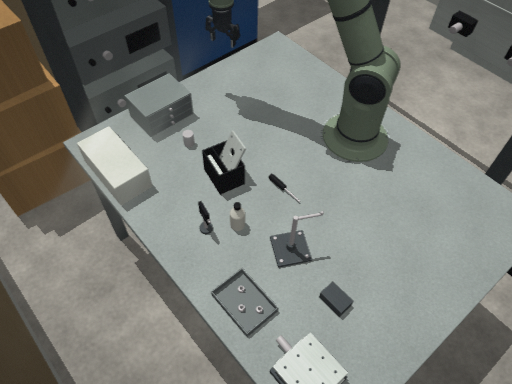

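View pics/top0.png

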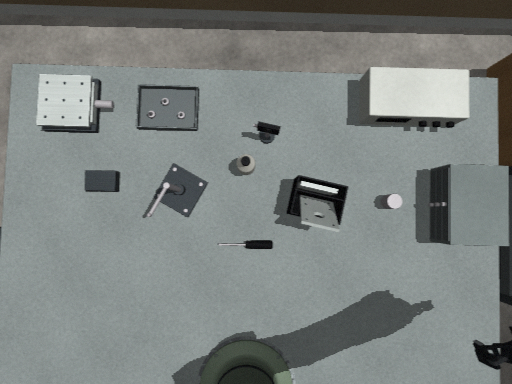

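View pics/wrist0.png

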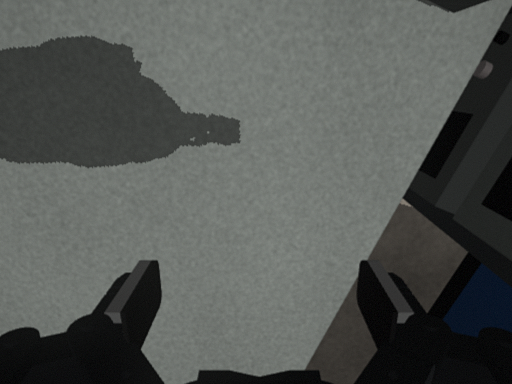

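Run:
```python
import cv2
t=cv2.imread("pics/top0.png");s=cv2.imread("pics/scene0.png")
a=cv2.resize(t[160:240,275:355],None,fx=7,fy=7,interpolation=cv2.INTER_CUBIC)
b=cv2.resize(t[155:235,135:215],None,fx=7,fy=7,interpolation=cv2.INTER_CUBIC)
cv2.imwrite("pics/c1.png",a);cv2.imwrite("pics/c2.png",b)
a=cv2.resize(s[120:200,190:270],None,fx=7,fy=7,interpolation=cv2.INTER_CUBIC)
b=cv2.resize(s[200:280,255:335],None,fx=7,fy=7,interpolation=cv2.INTER_CUBIC)
cv2.imwrite("pics/c3.png",a);cv2.imwrite("pics/c4.png",b)
```

```text
(no output)
```

View pics/c1.png

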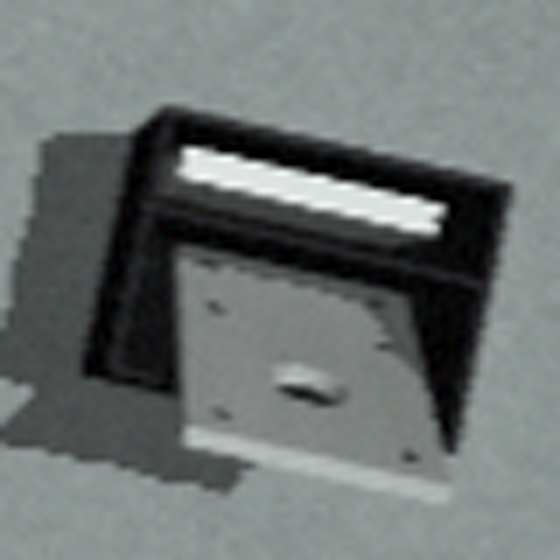

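View pics/c2.png

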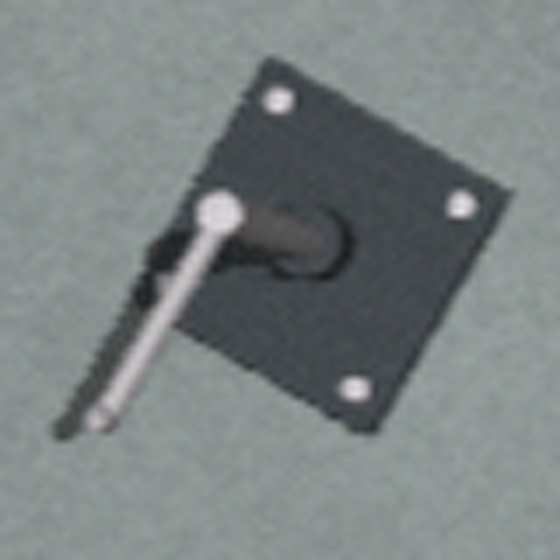

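View pics/c3.png

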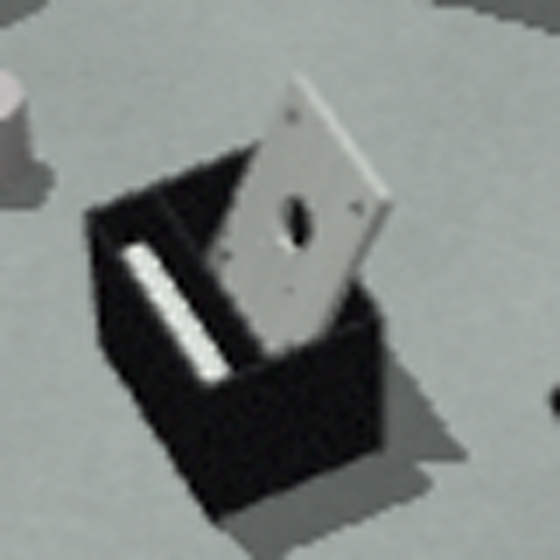

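View pics/c4.png

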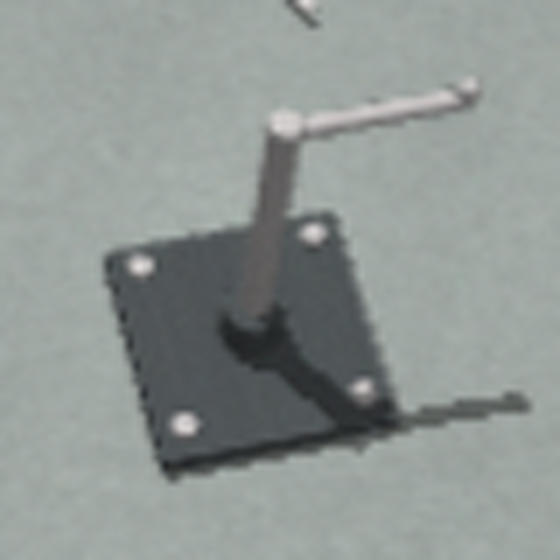

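```bash
cat > fit.py <<'E'
import numpy as np
from scipy.optimize import least_squares
from scipy.spatial.transform import Rotation as R
from cell import imaging
C={n:imaging.calibration(n) for n in("scene","top")}
def proj(n,P):
    c=C[n];T=np.linalg.inv(c["extrinsics"]);q=T[:3,:3]@P+T[:3,3]
    return np.array([c["fx"]*q[0]/q[2]+c["cx"],c["fy"]*q[1]/q[2]+c["cy"]])
off={"c1":("top",275,160),"c2":("top",135,155),"c3":("scene",190,120),"c4":("scene",255,200)}
def px(c,u,v):
    n,a,b=off[c];return n,np.array([a+(u+.5)/7-.5,b+(v+.5)/7-.5])
def planar(obs,x0):
    def f(p):
        Rz=R.from_euler('z',p[2]).as_matrix();r=[]
        for (c,u,v),L in obs:
            n,m=px(c,u,v);r.append(proj(n,Rz@np.array(L)+[p[0],p[1],0])-m)
        return np.ravel(r)
    s=least_squares(f,x0,loss='soft_l1');print(s.x,f(s.x).reshape(-1,2).round(1).tolist());return s.x
if __name__=="__main__":
    x,y=.054,.07
    b=planar([(("c1",168,108),(x,y,.115)),(("c1",510,185),(x,-y,.115)),(("c1",455,450),(-x,-y,.115)),(("c1",88,375),(-x,y,.115)),
     (("c3",88,212),(x,-y,.115)),(("c3",207,385),(x,y,.115)),(("c3",218,522),(x,y,0)),(("c3",378,320),(-x,y,.115)),(("c3",380,450),(-x,y,0))],[.45,-.16,-.1])
    s=planar([(("c2",219,213),(0,0,.207)),(("c2",268,57),(.06,.06,.014)),(("c2",512,190),(.06,-.06,.014)),(("c2",377,433),(-.06,-.06,.014)),(("c2",98,420),(-.08,0,.213)),
     (("c4",285,120),(0,0,.207)),(("c4",470,84),(-.08,0,.213)),(("c4",106,255),(.06,-.06,.014)),(("c4",336,213),(-.06,-.06,.014)),(("c4",168,465),(.06,.06,.014))],[.5,.2,-.4])
    def f(p):
        M=R.from_euler('ZYX',p[3:]).as_matrix();r=[]
        for (c,u,v),L in obs:
            n,m=px(c,u,v);r.append(proj(n,M@np.array(L)+p[:3])-m)
        return np.r_[np.ravel(r),p[5]*100]
    obs=[(("c1",183,432),(.004,.05,.062)),(("c1",183,448),(-.004,.05,.062)),(("c1",455,481),(.004,-.05,.062)),(("c1",450,501),(-.004,-.05,.062)),
     (("c1",310,380),(0.004,0,0)),(("c3",298,72),(0,-.05,.062)),(("c3",384,207),(.004,.05,.062)),(("c3",393,199),(-.004,.05,.062)),(("c3",297,222),(.004,0,0))]
    p=least_squares(f,[.42,-.16,.12,b[2],-.4,0],loss='soft_l1').x
    print(p.round(4),f(p)[:-1].reshape(-1,2).round(1).tolist())
    M=R.from_euler('ZYX',p[3:]).as_matrix()
    Rb=R.from_euler('z',b[2]).as_matrix()
    for L in [(0,0,.062),(0,0,-.118),(0.004,0,-.118)]: 
        w=M@np.array(L)+p[:3];print(L,w.round(4),(Rb.T@(w-[b[0],b[1],0])).round(4))
    Rs=R.from_euler('z',s[2]).as_matrix();print("peg",Rs@[-.045,0,.2]+[s[0],s[1],0],"dir -x",-Rs[:,0])
E
python3 fit.py
```

```text
[ 0.55112887 -0.18319896 -0.1992156 ] [[-0.7, -0.5], [0.5, 0.0], [-0.1, 0.8], [2.0, -0.1], [-0.2, 0.1], [-0.5, 1.5], [-0.6, 0.5], [1.7, -0.4], [1.3, -0.2]]
[ 0.57241945  0.21387689 -0.47667216] [[-0.2, 0.1], [-0.4, -0.2], [-0.4, 0.2], [-0.9, 0.7], [0.5, -1.3], [0.6, 0.3], [-1.1, -0.3], [-0.1, -0.5], [-0.2, -0.9], [-0.0, -0.2]]
[ 0.5078 -0.1836  0.1137 -0.1702 -0.4562 -0.0015] [[0.6, -0.5], [-0.1, -0.1], [-0.1, 0.2], [-0.2, 0.0], [-0.1, 0.3], [-0.2, 0.4], [0.2, -1.1], [0.6, -0.1], [-0.5, 0.5]]
(0, 0, 0.062) [ 0.4809 -0.1789  0.1694] [-0.0697 -0.0097  0.1694]
(0, 0, -0.118) [ 0.559  -0.1926  0.0078] [ 0.0096 -0.0077  0.0078]
(0.004, 0, -0.118) [ 0.5626 -0.1932  0.0095] [ 0.0132 -0.0075  0.0095]
peg [0.53243575 0.23452401 0.2       ] dir -x [-0.88852673  0.45882485  0.        ]
```

```bash
cat > h.py <<'E'
import numpy as np
from scipy.spatial.transform import Rotation as R
from cell import status
def pose():
    s=status.get_state();return np.array(s["eef_pos"]),R.from_rotvec(s["tcp_rot"]),s
def rel(P,Rt):
    p,r,s=pose()
    print("turn",(r.inv()*Rt).as_rotvec().round(3),"shift cm",(r.inv().apply(np.array(P)-p)*100).round(2),"deg",np.degrees((r.inv()*Rt).magnitude()).round(1))
PP=np.array([.5078,-.1836,.1137]);PR=R.from_euler('ZYX',[-.18,-.4562,0])
def toolfrom(PR,flip=1):
    M=PR.as_matrix();return R.from_matrix(np.c_[-M[:,2],flip*M[:,1],flip*M[:,0]])
E
python3 - <<'E'
from h import *
p,r,s=pose();print(r.as_matrix().round(2))
for f in(1,-1):
    T=toolfrom(PR,f);print(f)
    rel(PP+PR.apply([0,0,.029+.10]),T);print(PP+PR.apply([0,0,.129]))
E
```

```text
[[-0.    0.93  0.38]
 [ 0.    0.38 -0.93]
 [-1.   -0.   -0.  ]]
1
turn [-0.986 -0.418  0.229] shift cm [ -2.2   35.31 -29.37] deg 62.7
[ 0.45188851 -0.17342581  0.22950756]
-1
turn [2.094 0.266 0.487] shift cm [ -2.2   35.31 -29.37] deg 124.1
[ 0.45188851 -0.17342581  0.22950756]
```

```bash
python3 -m jog '[0,0,0,-6,2,-1,-0.2, -0.4,-0.17,0.09,-7,14,-12,-0.2, -0.6,-0.25,0.14,-7,21,-18,-0.2, -0.986,-0.418,0.229,-6,35.3,-29.4,-0.2, -0.986,-0.418,0.229,-6,35.3,-29.4,-0.2, -0.986,-0.418,0.229,-6,35.3,-29.4,-0.2, -0.986,-0.418,0.229,-6,35.3,-29.4,-0.2, -0.986,-0.418,0.229,-6,35.3,-29.4,-0.2]' 60
python3 - <<'E'
from h import *
rel(PP+PR.apply([0,0,.129]),toolfrom(PR)); print(pose()[2]["width"])
E
```

```text
time_s: 0.82
eef_pos: [0.3797, -0.3078, 0.2638]
tcp_rot: [0.255, 1.178, -0.307]
ft_force: [2.2, -0.4, 1.0]
width: 0.034
turn [-0.192 -0.082  0.045] shift cm [ 4.36 15.01  0.25] deg 12.3
0.03398567517672732
```

```bash
python3 -m jog '[-0.192,-0.082,0.045,0,15,0.25,-0.2, -0.192,-0.082,0.045,0,15,0.25,-0.2, -0.192,-0.082,0.045,0,15,0.25,-0.2, -0.192,-0.082,0.045,0,15,0.25,-0.2, -0.192,-0.082,0.045,0,15,0.25,-0.2, -0.192,-0.082,0.045,0,15,0.25,-0.2, -0.192,-0.082,0.045,0,15,0.25,-0.2, -0.192,-0.082,0.045,0,15,0.25,-0.2]'
python3 - <<'E'
from h import *
from cell import imaging
import cv2
rel(PP+PR.apply([0,0,.129]),toolfrom(PR)); s=pose()[2];print(s["joints"].round(2))
p,r,s=pose();c=imaging.calibration("wrist");im=imaging.capture("wrist")
H=np.array(c["hand_eye"])
for L in [(.004,.05,.062),(.004,-.05,.062),(-.004,.05,.062),(-.004,-.05,.062),(.004,0,0)]:
    w=PR.apply(L)+PP;t=r.inv().apply(w-p);q=H[:3,:3].T@(t-H[:3,3])
    u=(c["fx"]*q[0]/q[2]+c["cx"],c["fy"]*q[1]/q[2]+c["cy"]);print(L,np.round(u,1))
    cv2.circle(im,(int(u[0]),int(u[1])),3,(0,0,255),1)
cv2.imwrite("pics/w1.png",im)
E
```

```text
time_s: 1.48
eef_pos: [0.4363, -0.17, 0.2699]
tcp_rot: [0.101, 1.111, -0.163]
ft_force: [-0.0, -0.3, -0.6]
width: 0.0339
turn [-0.001 -0.     0.001] shift cm [ 4.33 -0.06 -0.34] deg 0.1
[ 0.87 -0.01 -0.58  2.26 -0.12  0.44  0.2 ]
(0.004, 0.05, 0.062) [259.9 123.2]
(0.004, -0.05, 0.062) [260.  237.7]
(-0.004, 0.05, 0.062) [249.9 123.2]
(-0.004, -0.05, 0.062) [251.  237.7]
(0.004, 0, 0) [259.8 166.2]
```

View pics/w1.png

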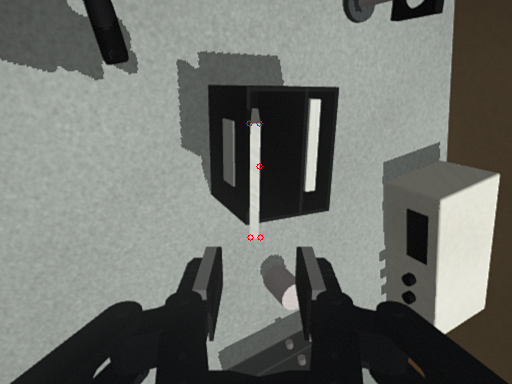

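```bash
python3 -m jog '[0,0,0,4,0,-0.34,-0.2, 0,0,0,7,0,-0.34,-0.2, 0,0,0,9.5,0,-0.34,-0.2, 0,0,0,11.5,0,-0.34,-0.2, 0,0,0,13,0,-0.34,-0.2, 0,0,0,14.3,0,-0.34,-0.2, 0,0,0,14.3,0,-0.34,-0.2]'
python3 - <<'E'
from h import *
from cell import imaging
import cv2
rel(PP+PR.apply([0,0,.029]),toolfrom(PR)); s=pose()[2];print(s["joints"].round(2))
cv2.imwrite("pics/w2.png",imaging.capture("wrist"))
E
```

```text
time_s: 2.12
eef_pos: [0.4936, -0.1818, 0.1413]
tcp_rot: [0.101, 1.114, -0.165]
ft_force: [0.2, -0.0, -0.1]
width: 0.0344
turn [-0.002 -0.002  0.003] shift cm [0.2  0.08 0.07] deg 0.2
[ 0.69  0.35 -0.51  2.3   1.04  0.16 -0.94]
```

View pics/w2.png

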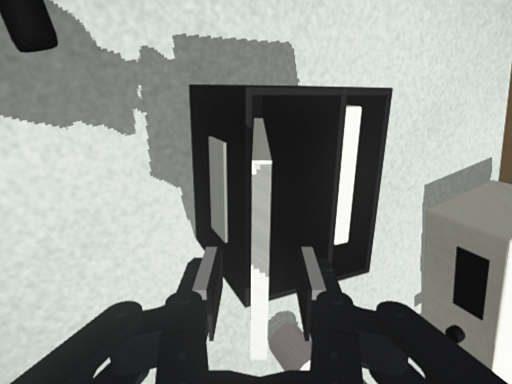

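```bash
python3 -m jog '[0,0,0,0,0,0,-1, 0,0,0,0,0,0,-1, 0,0,0,0,0,0,-1, 0,0,0,0,0,0,-1, 0,0,0,0,0,0,-1, 0,0,0,0,0,0,-1]' 90
python3 - <<'E'
from h import *
s=pose()[2];print(s["joints"].round(2),s["ft_force"],s["wrist_torque"])
E
```

```text
time_s: 2.67
eef_pos: [0.494, -0.1823, 0.1404]
tcp_rot: [0.101, 1.113, -0.165]
ft_force: [2.2, -2.6, -1.7]
width: 0.0048
[ 0.69  0.35 -0.51  2.29  1.06  0.16 -0.96] [ 2.2090168  -2.61014597 -1.70630149] [-0.31968398  0.36872378 -0.32341168]
```

```bash
python3 -m jog '[0,0,0,0,0,0,-1, 0,0,0,0,0,0,-1]'
python3 - <<'E'
from h import *
from cell import imaging
import cv2
print(pose()[2]["width"])
cv2.imwrite("pics/w3.png",imaging.capture("wrist"))
cv2.imwrite("pics/s3.png",cv2.resize(imaging.capture("scene")[80:220,170:310],None,fx=4,fy=4))
E
```

```text
time_s: 2.83
eef_pos: [0.494, -0.1823, 0.1406]
tcp_rot: [0.101, 1.113, -0.165]
ft_force: [2.0, -2.0, -1.8]
width: 0.0049
0.004942401988382058
```

View pics/w3.png

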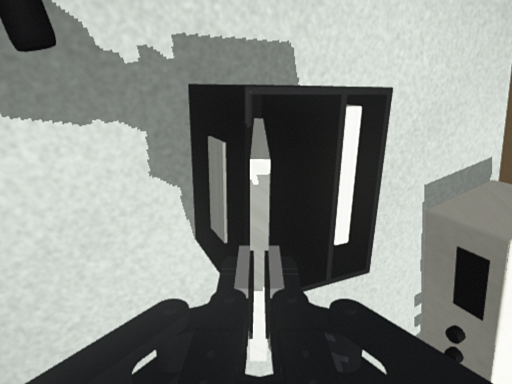

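View pics/s3.png

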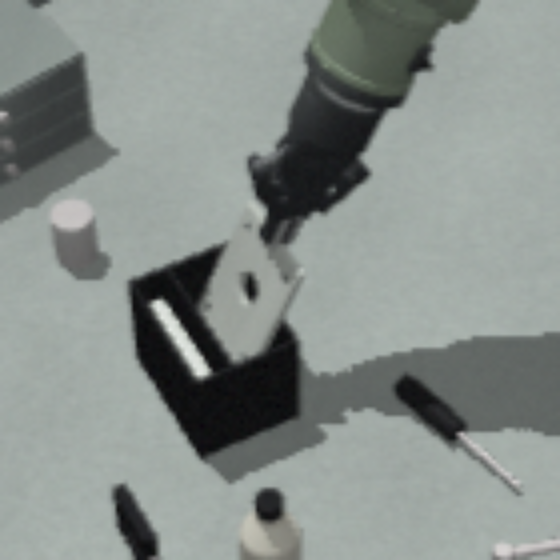

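Run:
```python
from h import *
p,r,s=pose()
PR2=R.from_euler('ZYX',[-.18,-.456,0])
L0=p+r.apply([.149,0,0]);bx=R.from_euler('z',-.19).apply([1,0,0]);print(L0)
for dx,dz,th in [(-.006,.01,0),(-.012,.025,0),(-.014,.035,.11),(-.014,.045,.23),(-.014,.055,.34),(-.014,.07,.456),(-.014,.10,.456),(-.014,.14,.456),(-.014,.18,.456)]:
    L=L0+bx*dx+[0,0,dz]; Rt=toolfrom(R.from_euler('ZYX',[-.18,-.456+th,0])); P=L-Rt.apply([.149,0,0])
    rel(P,Rt);print(P.round(3))
```

```text
[ 0.55830735 -0.19447982  0.00664776]
turn [-0.002 -0.001  0.003] shift cm [-1.16 -0.05 -0.12] deg 0.2
[ 0.488 -0.182  0.15 ]
turn [-0.002 -0.001  0.003] shift cm [-2.77 -0.05 -0.  ] deg 0.2
[ 0.482 -0.18   0.165]
turn [-0.002  0.109  0.003] shift cm [-3.67 -0.04  1.9 ] deg 6.2
[ 0.495 -0.183  0.182]
turn [-0.003  0.229  0.003] shift cm [-4.27 -0.04  4.1 ] deg 13.1
[ 0.512 -0.186  0.197]
turn [-0.003  0.339  0.003] shift cm [-4.71 -0.04  6.11] deg 19.4
[ 0.528 -0.189  0.21 ]
turn [-0.003  0.455  0.003] shift cm [-5.39 -0.03  8.36] deg 26.1
[ 0.545 -0.192  0.226]
turn [-0.003  0.455  0.003] shift cm [-8.09 -0.04  9.68] deg 26.1
[ 0.545 -0.192  0.256]
turn [-0.003  0.455  0.003] shift cm [-11.68  -0.05  11.43] deg 26.1
[ 0.545 -0.192  0.296]
turn [-0.003  0.455  0.003] shift cm [-15.27  -0.06  13.19] deg 26.1
[ 0.545 -0.192  0.336]
```

```bash
python3 -m jog '[0,0,0,-1.15,0,-0.1,-1, 0,0,0,-2.8,0,0,-1, 0,0.06,0,-3.3,0,0.95,-1, 0,0.11,0,-3.7,0,1.9,-1, 0,0.17,0,-4,0,3,-1, 0,0.23,0,-4.3,0,4.1,-1, 0,0.28,0,-4.5,0,5,-1, 0,0.34,0,-4.7,0,6.1,-1]'
python3 - <<'E'
from h import *
from cell import imaging
import cv2
p,r,s=pose();print(s["joints"].round(2))
print((p+r.apply([.149,0,0])).round(3))
rel([.545,-.192,.226],toolfrom(R.from_euler('ZYX',[-.18,0,0])))
cv2.imwrite("pics/s4.png",cv2.resize(imaging.capture("scene")[80:220,170:310],None,fx=4,fy=4))
E
```

```text
time_s: 3.6
eef_pos: [0.5271, -0.1885, 0.2097]
tcp_rot: [0.133, 1.455, -0.151]
ft_force: [-0.4, 0.1, -3.5]
width: 0.0045
[ 0.93  0.5  -0.93  1.84  0.51  0.94 -0.4 ]
[ 0.543 -0.192  0.062]
turn [-0.004  0.111  0.002] shift cm [-1.42 -0.02  2.  ] deg 6.4
```

View pics/s4.png

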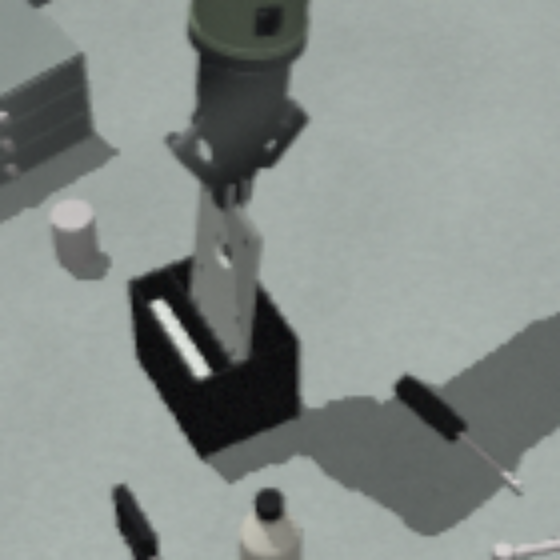

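```bash
python3 -m jog '[0,0.06,0,-0.8,0,1,-1, 0,0.11,0,-1.4,0,2,-1, 0,0.111,0,-4,0,2.3,-1, 0,0.111,0,-7,0,2.65,-1, 0,0.111,0,-10,0,3,-1, 0,0.111,0,-12.3,0,3.3,-1, 0,0.111,0,-12.3,0,3.3,-1]'
python3 - <<'E'
from h import *
p,r,s=pose();print(s["joints"].round(2))
Rs=R.from_euler('z',-.4767)
T=toolfrom(Rs)
for x,z in [(-.135,.32),(-.135,.24),]:
    P=Rs.apply([x,0,0])+[.5724,.2139,z]
    print(P);rel(P,T)
E
```

```text
time_s: 4.23
eef_pos: [0.5505, -0.1918, 0.3409]
tcp_rot: [0.143, 1.563, -0.145]
ft_force: [1.3, -1.2, -2.7]
width: 0.0047
[ 0.88  0.48 -0.96  1.5   0.4   1.37 -0.29]
[0.45245062 0.27584469 0.32      ]
turn [0.293 0.003 0.   ] shift cm [  2.    44.2  -18.18] deg 16.8
[0.45245062 0.27584469 0.24      ]
turn [0.293 0.003 0.   ] shift cm [ 10.   44.2 -18.2] deg 16.8
```

Run:
```python
from h import *
Rs=R.from_euler('z',-.4767)
T=toolfrom(Rs)
for x,y in [(-.14,-.17),(-.14,-.1),(-.135,0)]:
    P=Rs.apply([x,y,0])+[.5724,.2139,.36]
    print(P);rel(P,T)
```

```text
[0.37000362 0.12709157 0.36      ]
turn [0.293 0.003 0.   ] shift cm [ -2.01  28.06 -23.56] deg 16.8
[0.40212309 0.18928755 0.36      ]
turn [0.293 0.003 0.   ] shift cm [ -2.01  34.77 -21.53] deg 16.8
[0.45245062 0.27584469 0.36      ]
turn [0.293 0.003 0.   ] shift cm [ -2.    44.19 -18.16] deg 16.8
```

```bash
python3 -m jog '[0.06,0,0,-1,2,-1.5,-1, 0.12,0,0,-2,5,-3.5,-1, 0.18,0,0,-2,8.5,-5.5,-1, 0.24,0,0,-2,12,-7.5,-1, 0.293,0,0,-2,15.5,-9.7,-1, 0.293,0,0,-2,19,-12,-1, 0.293,0,0,-2,22.5,-14,-1, 0.293,0,0,-2,26,-16.3,-1]'
python3 - <<'E'
from h import *
p,r,s=pose();print(s["joints"].round(2))
Rs=R.from_euler('z',-.4767)
T=toolfrom(Rs)
for x,y,z in [(-.12,-.12,.36),(-.135,0,.36),(-.135,0,.28)]:
    P=Rs.apply([x,y,0])+[.5724,.2139,z]
    rel(P,T)
E
```

```text
time_s: 4.9
eef_pos: [0.4364, 0.0946, 0.3594]
tcp_rot: [0.372, 1.535, -0.375]
ft_force: [1.0, 0.4, -3.3]
width: 0.005
[ 0.59  0.19 -1.07  1.78  0.18  1.27 -1.  ]
turn [0.    0.003 0.001] shift cm [-0.08  4.84 -5.38] deg 0.2
turn [0.    0.003 0.001] shift cm [-0.09 16.84 -6.88] deg 0.2
turn [0.    0.003 0.001] shift cm [ 7.91 16.85 -6.91] deg 0.2
```

```bash
python3 -m jog '[0,0,0,0,2,-3,-1, 0,0,0,0,4.8,-5.4,-1, 0,0,0,0,8,-6,-1, 0,0,0,0,11,-6.5,-1, 0,0,0,0,14,-6.9,-1, 0,0,0,0,16.85,-6.9,-1, 0,0,0,0,16.85,-6.9,-1, 0,0,0,0,16.85,-6.9,-1]'
python3 - <<'E'
from h import *
from cell import imaging
import cv2
p,r,s=pose();print(s["joints"].round(2))
for n in("wrist","top","scene"): 
    im=imaging.capture(n);cv2.imwrite(f"pics/{n}5.png",im)
E
python3 - <<'E'
import cv2
t=cv2.imread("pics/top5.png");s=cv2.imread("pics/scene5.png")
cv2.imwrite("pics/t5.png",cv2.resize(t[130:270,80:220],None,fx=4,fy=4,interpolation=2))
cv2.imwrite("pics/s5.png",cv2.resize(s[130:270,240:380],None,fx=4,fy=4,interpolation=2))
E
```

```text
time_s: 5.57
eef_pos: [0.4517, 0.2773, 0.3576]
tcp_rot: [0.37, 1.538, -0.373]
ft_force: [-1.1, -1.1, -3.2]
width: 0.0048
[ 0.12  0.4  -1.08  1.6   0.36  1.36 -1.47]
```

View pics/wrist5.png

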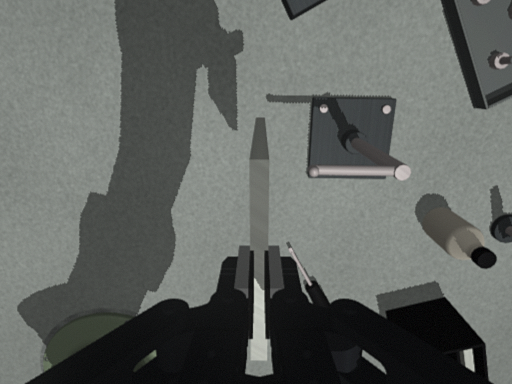

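View pics/t5.png

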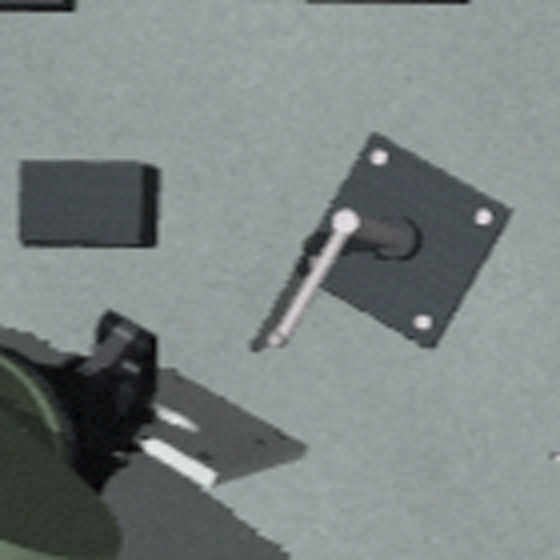

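View pics/s5.png

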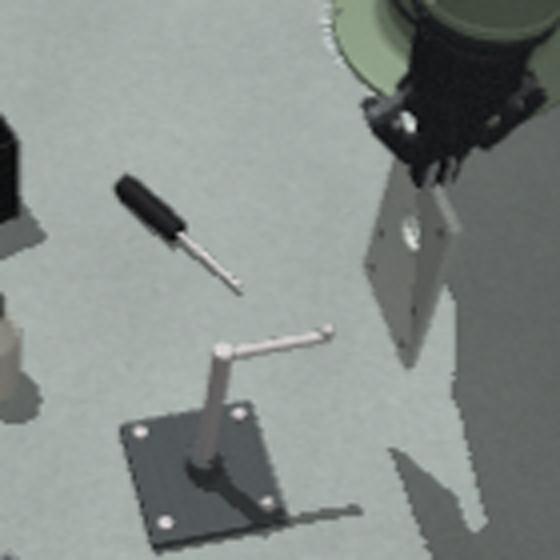

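Run:
```python
import cv2
w=cv2.imread("pics/wrist5.png")
cv2.imwrite("pics/w5a.png",cv2.resize(w[130:200,300:420],None,fx=6,fy=6,interpolation=2))
cv2.imwrite("pics/w5b.png",cv2.resize(w[105:375,205:315],None,fx=2.2,fy=2.2,interpolation=2))
```

```text
(no output)
```

View pics/w5a.png

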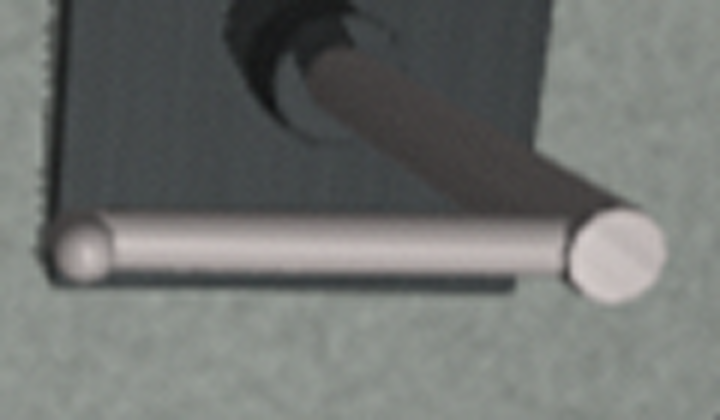

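View pics/w5b.png

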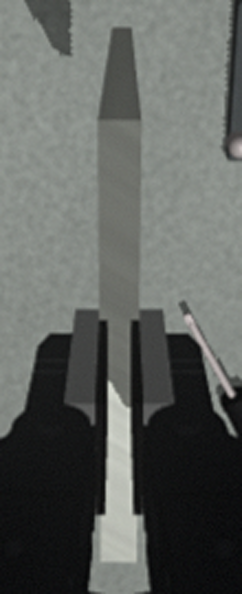

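```bash
cat > wm.py <<'E'
from h import *
from cell import imaging
c=imaging.calibration("wrist");H=np.array(c["hand_eye"])
def ray(u,v): return H[:3,3],H[:3,:3]@np.array([(u-c["cx"])/c["fx"],(v-c["cy"])/c["fy"],1])
def at_toolx(u,v,x): o,d=ray(u,v);return o+d*(x-o[0])/d[0]
def at_worldz(u,v,z):
    p,r,s=pose();o,d=ray(u,v);o=p+r.apply(o);d=r.apply(d);return o+d*(z-o[2])/d[2]
def tool(w): p,r,s=pose();return r.inv().apply(w-p)
E
python3 - <<'E'
from wm import *
print("upper +y",at_toolx(259,158.6,-.031),"lower +y",at_toolx(259.5,117.7,.149),"upper -y",at_toolx(259,360,-.031))
print("plate lower edge z col", at_toolx(254.5,118,.149),at_toolx(264,118,.149))
k=lambda a,b:(300+(a+.5)/6-.5,130+(b+.5)/6-.5)
post=at_worldz(*k(616,255),.207);tip=at_worldz(*k(85,250),.212)
print(post,tip,np.linalg.norm((post-tip)[:2]),tool(post),tool(tip))
d=post-tip;print("yaw",np.arctan2(d[1],d[0]))
p,r,s=pose();print(r.as_matrix().round(3))
E
```

```text
upper +y [-0.031       0.05144754 -0.00044835] lower +y [1.49000000e-01 4.98619530e-02 3.31403231e-05] upper -y [-0.031      -0.04982269 -0.0004499 ]
plate lower edge z col [ 0.149       0.04959779 -0.00447327] [0.149      0.04959608 0.00408907]
[0.57317828 0.21062275 0.207     ] [0.49817973 0.25186536 0.212     ] 0.08559050983715998 [ 0.15211883 -0.0014591   0.13658741] [0.1468298  0.00072422 0.05104213]
yaw -0.502775795572119
[[ 0.002  0.459  0.888]
 [-0.003  0.888 -0.459]
 [-1.    -0.002  0.003]]
```

Run:
```python
from wm import *
k=lambda a,b:(300+(a+.5)/6-.5,130+(b+.5)/6-.5)
a=at_worldz(*k(120,243.5),.2);b=at_worldz(*k(560,246.5),.2)
print(a,b,tool(a),tool(b));d=b-a;print(np.arctan2(d[1],d[0]))
Rs=R.from_euler('z',-.4767);print(tool(Rs.apply([-.085,0,0])+[.5724,.2139,.2]),tool(np.array([.5724,.2139,.2])))
```

```text
[0.50405334 0.24656617 0.2       ] [0.5674322  0.21315555 0.2       ] [ 0.15885854 -0.00126583  0.05865329] [ 0.15909851 -0.00183671  0.13029662]
-0.48513651832276017
[0.15882374 0.00106631 0.04936809] [0.15910727 0.00110612 0.13436761]
```

```bash
python3 -m jog '[0,0,0,3,0,0,-1, 0,0,0,6,0,0,-1, 0,0,0,8.5,0,0,-1, 0,0,0,10.5,0,0,-1, 0,0,0,12,0,0,-1, 0,0,0,12.2,0,0,-1, 0,0,0,12.2,0,0,-1]'
python3 - <<'E'
from h import *
from cell import imaging
import cv2
p,r,s=pose();print(s["joints"].round(2))
Rs=R.from_euler('z',-.4767)
for x in(-.06,-.045): rel(Rs.apply([x,0,0])+[.5724,.2139,.235],toolfrom(Rs))
for n in("wrist","top","scene"): 
    im=imaging.capture(n);cv2.imwrite(f"pics/{n}6.png",im)
    if n=="top":cv2.imwrite("pics/t6.png",cv2.resize(im[150:250,100:200],None,fx=6,fy=6,interpolation=2))
    if n=="scene":cv2.imwrite("pics/s6.png",cv2.resize(im[150:270,250:370],None,fx=5,fy=5,interpolation=2))
E
```

```text
time_s: 6.3
eef_pos: [0.4524, 0.2737, 0.2366]
tcp_rot: [0.372, 1.536, -0.377]
ft_force: [1.3, 0.4, -3.5]
width: 0.0047
[ 0.08  0.5  -1.02  1.78  0.47  1.13 -1.58]
turn [-0.001  0.003  0.003] shift cm [0.18 0.2  7.41] deg 0.2
turn [-0.001  0.003  0.003] shift cm [0.19 0.21 8.91] deg 0.2
```

View pics/wrist6.png

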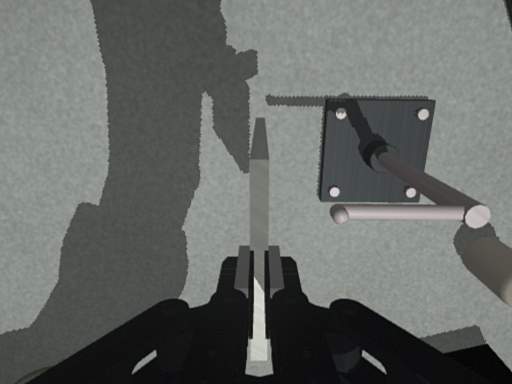

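View pics/s6.png

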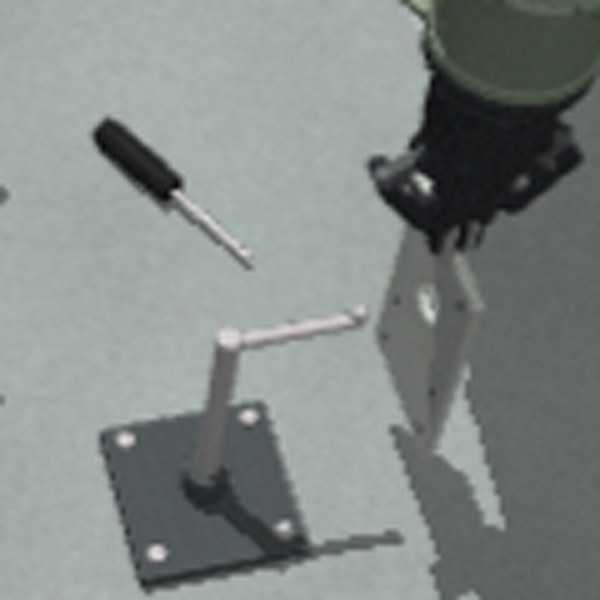

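Run:
```python
import cv2
w=cv2.imread("pics/wrist6.png")
cv2.imwrite("pics/w6a.png",cv2.resize(w[180:250,320:500],None,fx=4,fy=4,interpolation=2))
from wm import *
for i in range(3): print(pose()[0])
```

```text
[0.45290503 0.27474305 0.23786017]
[0.45290503 0.27474305 0.23786017]
[0.45290503 0.27474305 0.23786017]
```

View pics/w6a.png

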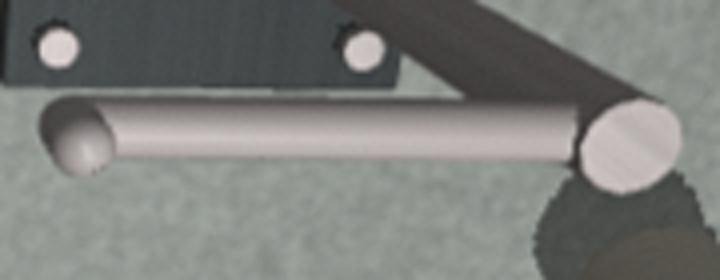

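Run:
```python
from wm import *
k=lambda a,b:(320+(a+.5)/4-.5,180+(b+.5)/4-.5)
for a,b,z in[(130,127.5,.2),(570,132.5,.2),(85,143,.210),(632,147,.207)]:
    w=at_worldz(*k(a,b),z);print(w,tool(w))
```

```text
[0.50636797 0.24940286 0.2       ] [0.03812157 0.00209436 0.058959  ]
[0.56851745 0.2161214  0.2       ] [0.03843508 0.00111504 0.12945124]
[0.49846544 0.25501143 0.21      ] [0.02807849 0.00343734 0.04940709]
[0.57362887 0.21382397 0.207     ] [0.03145988 0.00142215 0.1350777 ]
```

```bash
python3 -m jog '[0,0,0,0.25,0.2,0,-1, 0,0,0,0.25,0.2,1.5,-1, 0,0,0,0.25,0.2,3,-1, 0,0,0,0.25,0.2,4,-1, 0,0,0,0.25,0.2,5,-1, 0,0,0,0.25,0.2,5.8,-1, 0,0,0,0.25,0.2,6.2,-1, 0,0,0,0.25,0.2,6.2,-1]'
python3 - <<'E'
from h import *
from cell import imaging
import cv2
p,r,s=pose();print(s["joints"].round(2))
Rs=R.from_euler('z',-.4767)
for x in(-.06,-.045): rel(Rs.apply([x,0,0])+[.5724,.2139,.235],toolfrom(Rs))
for n in("wrist","scene"): 
    im=imaging.capture(n);cv2.imwrite(f"pics/{n}7.png",im)
    if n=="scene":cv2.imwrite("pics/s7.png",cv2.resize(im[150:270,250:370],None,fx=5,fy=5,interpolation=2))
E
```

```text
time_s: 7.12
eef_pos: [0.5095, 0.2475, 0.2354]
tcp_rot: [0.374, 1.534, -0.376]
ft_force: [0.5, 0.2, -2.1]
width: 0.0049
[ 0.12  0.56 -0.99  1.69  0.51  1.17 -1.48]
turn [-0.002  0.004  0.001] shift cm [ 0.05 -0.1   1.13] deg 0.3
turn [-0.002  0.004  0.001] shift cm [ 0.05 -0.1   2.63] deg 0.3
```

View pics/wrist7.png

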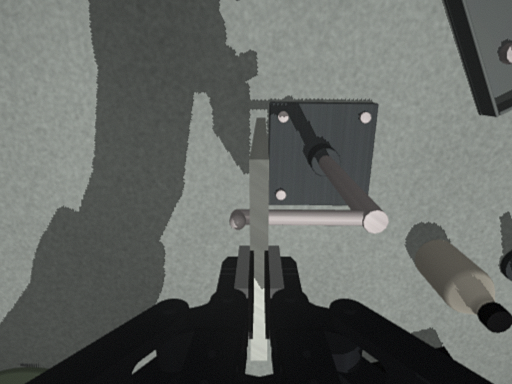

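View pics/s7.png

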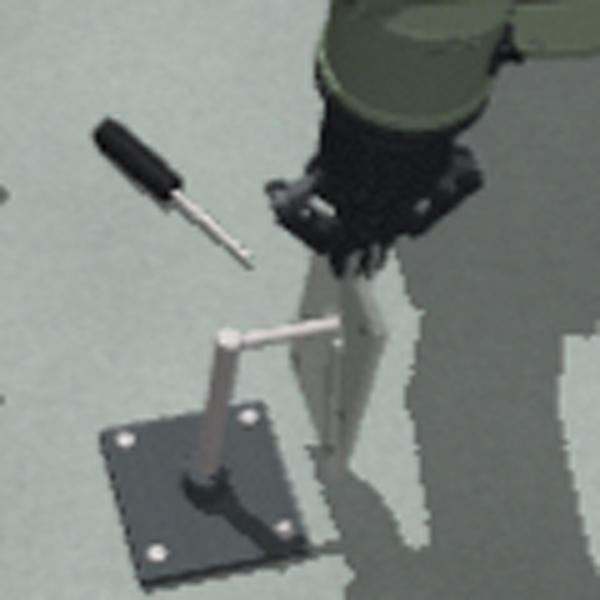

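The peg tip now shows on the robot side of the plate, at (237,219), and the force is low. I'll centre the plate along the peg and lower it.

```bash
python3 -m jog '[0,0,0,0,-0.05,1.2,-1, 0,0,0,0,-0.05,2.2,-1, 0,0,0,0,-0.05,2.6,-1, 0,0,0,0.3,-0.05,2.6,-1, 0,0,0,0.7,-0.05,2.6,-1, 0,0,0,1.1,-0.05,2.6,-1, 0,0,0,1.2,-0.05,2.6,-1, 0,0,0,1.2,-0.05,2.6,-1]'
python3 -m jog '[0,0,0,0.1,0,0,-1, 0,0,0,0.1,0,0,-1]'
```

```text
time_s: 7.88
eef_pos: [0.531, 0.236, 0.2233]
tcp_rot: [0.372, 1.535, -0.375]
ft_force: [0.4, 0.2, -3.3]
width: 0.0048
time_s: 8.05
eef_pos: [0.5308, 0.2361, 0.2222]
tcp_rot: [0.372, 1.535, -0.375]
ft_force: [-0.1, 0.1, -3.0]
width: 0.0046
```

```bash
python3 -m jog '[0,0,0,0.15,0,0,-1, 0,0,0,0.15,0,0,-1]'; python3 -m jog '[0,0,0,0.12,0,0,-1, 0,0,0,0.12,0,0,-1]'
python3 - <<'E'
from h import *
from cell import imaging
import cv2
print(pose()[2]["ft_force"])
cv2.imwrite("pics/w8.png",imaging.capture("wrist"))
E
```

```text
time_s: 8.22
eef_pos: [0.5307, 0.2361, 0.2205]
tcp_rot: [0.372, 1.535, -0.375]
ft_force: [-1.0, -0.1, -3.1]
width: 0.005
time_s: 8.38
eef_pos: [0.531, 0.2363, 0.2198]
tcp_rot: [0.372, 1.535, -0.375]
ft_force: [-1.2, -1.0, 3.9]
width: 0.0047
[-1.15797007 -1.0094214   3.89569853]
```

View pics/w8.png

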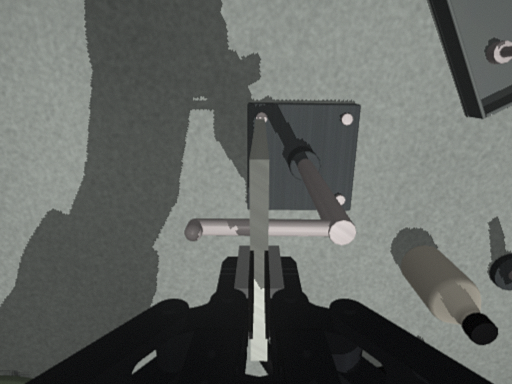

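```bash
python3 -m jog '[0,0,0,0,0,0,-0.8, 0,0,0,0,0,0,-0.7, 0,0,0,0,0,0,-0.6, 0,0,0,0,0,0,-0.5, 0,0,0,0,0,0,-0.4, 0,0,0,0,0,0,-0.3, 0,0,0,0,0,0,-0.3, 0,0,0,0,0,0,-0.3]' 20
python3 - <<'E'
from h import *
from cell import imaging
import cv2
print(pose()[2]["ft_force"])
cv2.imwrite("pics/w9.png",imaging.capture("wrist"))
im=imaging.capture("scene");cv2.imwrite("pics/s9.png",cv2.resize(im[150:270,250:370],None,fx=5,fy=5,interpolation=2))
E
```

```text
time_s: 9.1
eef_pos: [0.531, 0.2363, 0.2198]
tcp_rot: [0.372, 1.535, -0.375]
ft_force: [0.9, -0.1, -0.2]
width: 0.0299
[ 0.86858917 -0.06537721 -0.21377596]
```

View pics/w9.png

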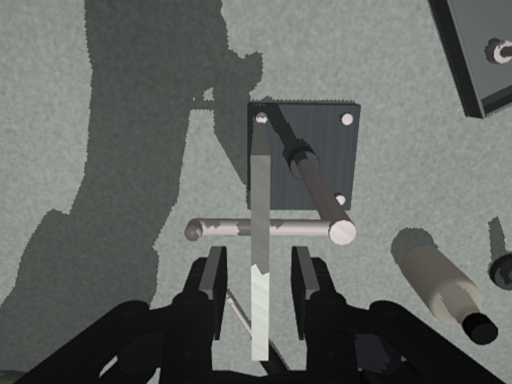

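View pics/s9.png

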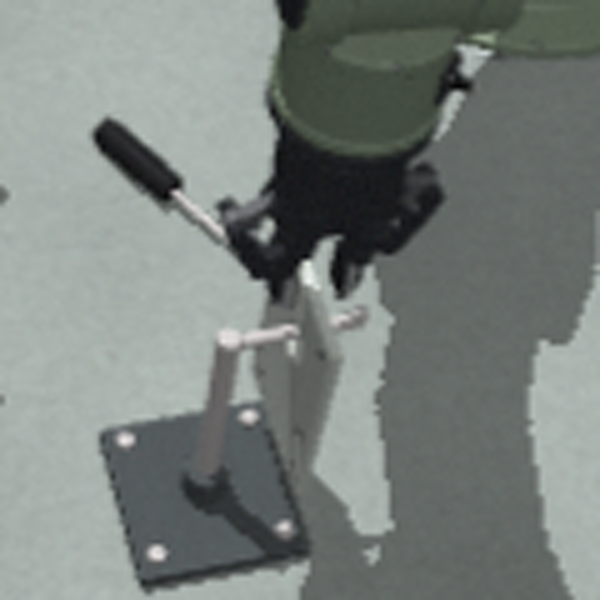

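```bash
python3 -m jog '[0,0,0,-1,0,0,-0.3, 0,0,0,-2.5,0,0,-0.3, 0,0,0,-4.5,0,0,-0.3, 0,0,0,-7,0,0,-0.3, 0,0,0,-10,0,0,-0.3, 0,0,0,-13,0,0,-0.3, 0,0,0,-14,0,0,-0.3, 0,0,0,-14,0,0,-0.3]'
python3 -m jog '[0,0,0,0,0,-4,-0.3, 0,0,0,0,0,-8,-0.3, 0,0,0,0,0,-11,-0.3, 0,0,0,0,0,-14,-0.3, 0,0,0,0,0,-15,-0.3, 0,0,0,0,0,-15,-0.3, 0,0,0,0,0,-15,-0.3, 0,0,0,0,0,-15,-0.3]'
python3 - <<'E'
from h import *
from cell import imaging
import cv2
p,r,s=pose();print(p,s["ft_force"],np.abs(s["qvel"]).max())
im=imaging.capture("scene");cv2.imwrite("pics/scene10.png",im);cv2.imwrite("pics/s10.png",cv2.resize(im[150:270,250:370],None,fx=5,fy=5,interpolation=2))
im=imaging.capture("top");cv2.imwrite("pics/top10.png",im);cv2.imwrite("pics/t10.png",cv2.resize(im[150:250,100:200],None,fx=6,fy=6,interpolation=2))
E
```

```text
time_s: 9.87
eef_pos: [0.5309, 0.2375, 0.363]
tcp_rot: [0.374, 1.531, -0.372]
ft_force: [-0.4, 0.8, -0.4]
width: 0.0302
time_s: 10.53
eef_pos: [0.3985, 0.3056, 0.3618]
tcp_rot: [0.375, 1.531, -0.373]
ft_force: [-0.4, -0.2, -0.4]
width: 0.0297
[0.39852051 0.30560408 0.36175432] [-0.37679117 -0.21395282 -0.40752567] 0.005645558729220036
```

View pics/s10.png

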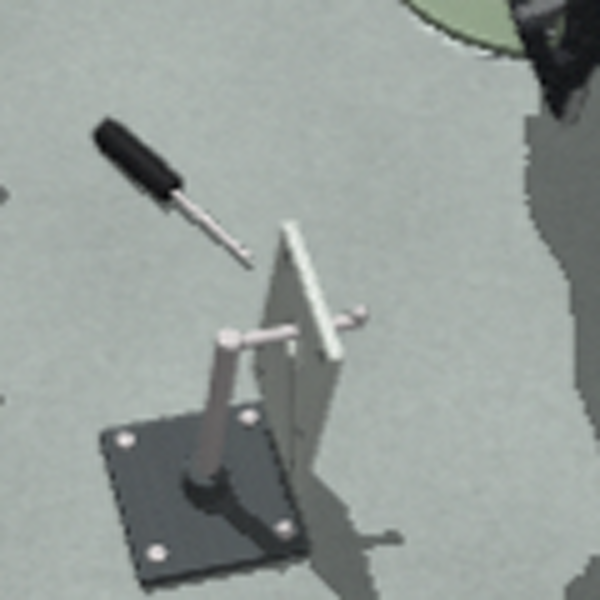

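View pics/t10.png

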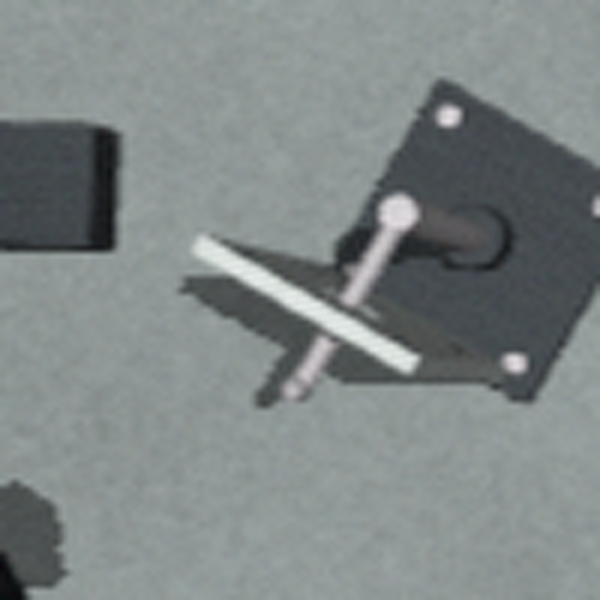

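View pics/scene10.png

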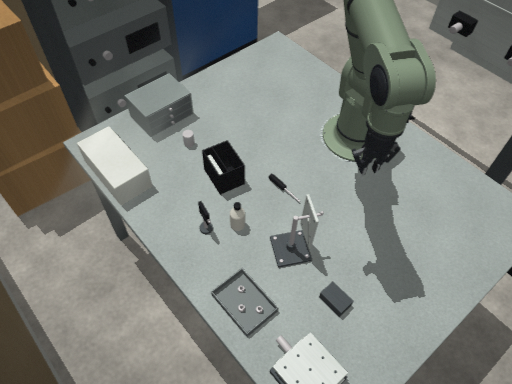

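```bash
for i in 1 2 3; do python3 -m jog '[0,0,0,0,0,0,-0.3, 0,0,0,0,0,0,-0.3, 0,0,0,0,0,0,-0.3, 0,0,0,0,0,0,-0.3, 0,0,0,0,0,0,-0.3, 0,0,0,0,0,0,-0.3, 0,0,0,0,0,0,-0.3, 0,0,0,0,0,0,-0.3]' | head -1; done
python3 - <<'E'
import cv2,numpy as np
from fit import proj
from scipy.spatial.transform import Rotation as R
from cell import imaging
a=cv2.imread("pics/scene10.png");b=imaging.capture("scene");c=imaging.capture("scene")
for x,y in((a,b),(b,c)):
    d=cv2.absdiff(x,y).max(2);print(d[150:270,250:330].max(),d[100:330,180:345].max())
t0=cv2.imread("pics/top0.png");t=imaging.capture("top");d=cv2.absdiff(t0,t).max(2)
for n,(u,v,h) in dict(solvent=(245,165,14),lens=(266,130,14),spacer=(392,201,12),jig=(102,181,20),driver=(246,244,28),blank=(320,187,18)).items(): print(n,(d[v-h:v+h,u-h:u+h]>40).sum())
cv2.imwrite("pics/t11.png",cv2.resize(t[150:250,100:200],None,fx=6,fy=6,interpolation=2))
Rs=R.from_euler('z',-.4767)
for x in(-.045,):
  for L in [(x,.05,.252),(x,-.05,.252)]:
    q=Rs.apply(L)+[.5724,.2139,0]; print(proj("top",q)-[100,150],proj("scene",q)-[250,150])
E
```

```text
time_s: 11.3
time_s: 11.97
time_s: 12.63
8 15
7 15
solvent 0
lens 0
spacer 0
jig 0
driver 0
blank 198
[33.75708648 40.15805679] [66.47230236 70.03027575]
[70.43669149 60.5968826 ] [56.55351498 43.33974909]
```

Run:
```python
import cv2,numpy as np
from cell import imaging
a=cv2.imread("pics/top0.png");b=imaging.capture("top")
cv2.imwrite("pics/bin.png",np.hstack([cv2.resize(x[165:225,280:350],None,fx=5,fy=5,interpolation=2) for x in(a,b)]))
```

```text
(no output)
```

View pics/bin.png

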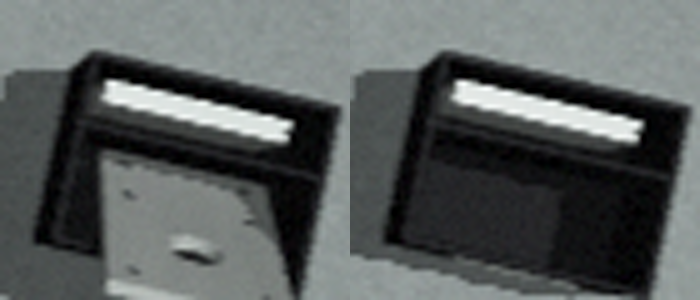

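The blank plate has not moved, and the eye plate is hanging at rest. I'm handing in now.

```bash
python3 -c "
from cell import arm
print(arm.hand_in())"
```

```text
the job is handed in; nothing more can be done
None
```

The eye plate now hangs by its eye on the peg, about midway between the post and the turned-up tip. I handed the job in at about 13 s of the 54 s allowed; no verdict was reported.

I gripped the plate's upper edge along its lean and pulled it up a little. I then tipped it upright inside the slot, lifted it clear and carried it round to the peg's free end. From there I threaded the eye over the tip and lowered it. The vertical force on the tool went from -3.1 to +3.9 N as it met the peg. I opened the gripper and backed away.

**Last checks:**
- **Position:** the plate's upper corners in the top and scene images are within about 2 pixels of where an ideally hung plate would appear.
- **At rest:** there was no visible movement between successive pictures over the last 2 s.
- **Robot:** the gripper was well clear of the plate and the stand. The force reading was about zero.
- **Other loose things:** the bottle, lens mount, spacer, block and screwdriver showed no pixel change from the start. The blank plate's image patch did change, but a side-by-side view shows it in the same place; the change comes from the eye plate and its shadow having gone.

**Disagreements:**
- The camera estimates of the peg's sideways position differed by up to 2.6 mm. Measuring again with the wrist camera at insertion height settled it.
- The gripper read about 5 mm open on the 8 mm plate, though the pictures showed a firm grip.

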